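# Stock check on the jeweller's turntable

## Task

Get the stock reader ready: move the black charcoal block from the turntable to the middle of the white tile, and turn the turntable by its finger studs until the notch in its rim faces the red mark. Then stack all the stock cases that are on the bench in one square, upright column on the centre of the turntable, lined up with the frame painted on it, any order. When the column stands and the notch still faces the mark, press the green button of the reader fully down and let go; leave the other things on the bench alone.

Things in the scene. Friction and masses are not known exactly. Their poses are not given: they have to be found in the camera images.
- stand: Fixed black stand of the turntable with the white reader. Origin on the bench, on the turntable's axis; its x axis points from that axis to the red mark and the reader. The reader is a white box 60 (x) by 110 (y) by 85 mm high, its centre 168 mm out along x.
- deck (a joint): Angle of the turntable deck about its vertical axis (rad): 0 when the notch faces the red mark, positive anticlockwise seen from above. It starts 0.6 to 1.8 rad away, turns either way with a stiff drag (0.35 N m, about 4 N at a stud) and stays where it is left.
- deck_center (a point): Centre of the deck's top face, 38 mm above the bench; x axis towards the notch, z up. The deck is a round aluminium plate 12 mm thick with dark rim, 190 mm across, with a blue painted rectangle 104 (x) by 76 (y) mm where the column belongs.
- notch (a point): The notch, a gap 24 mm wide in the dark rim, 90 mm from the axis, at deck-top height; a red painted line runs up to it.
- mark (a point): The red mark: small fixed red block 24 x 14 mm just outside the rim, its top level with the deck top; this point is its inner end, 107 mm from the axis.
- stud0 (a point): Top of finger stud 0: upright black pin 12 mm thick, 23 mm high above the deck, 82 mm from the axis, 45 degrees anticlockwise (from above) from the notch. Push it sideways to turn the deck.
- stud1 (a point): Top of finger stud 1: upright black pin 12 mm thick, 23 mm high above the deck, 82 mm from the axis, 135 degrees anticlockwise (from above) from the notch. Push it sideways to turn the deck.
- stud2 (a point): Top of finger stud 2: upright black pin 12 mm thick, 23 mm high above the deck, 82 mm from the axis, 225 degrees anticlockwise (from above) from the notch. Push it sideways to turn the deck.
- stud3 (a point): Top of finger stud 3: upright black pin 12 mm thick, 23 mm high above the deck, 82 mm from the axis, 315 degrees anticlockwise (from above) from the notch. Push it sideways to turn the deck.
- scan (a joint): Travel of the green button (m): 0 up, 0.006 fully down (5 N); springs back.
- scan_top (a point): Centre of the green button's top, 32 mm across, on top of the reader, pressed straight down.
- case0: Closed stock case, blue tin box with a dark lid seam and white labels, 96 (x) by 68 (y) by 40 mm high, 0.15 to 0.31 kg; origin at the centre of its underside, z up. May be absent.
- case1: Closed stock case, green tin box with a dark lid seam and white labels, 96 (x) by 68 (y) by 40 mm high, 0.15 to 0.31 kg; origin at the centre of its underside, z up. May be absent.
- case2: Closed stock case, red tin box with a dark lid seam and white labels, 96 (x) by 68 (y) by 40 mm high, 0.15 to 0.31 kg; origin at the centre of its underside, z up. May be absent.
- case3: Closed stock case, yellow tin box with a dark lid seam and white labels, 96 (x) by 68 (y) by 40 mm high, 0.15 to 0.31 kg; origin at the centre of its underside, z up. May be absent.
- case4: Closed stock case, copper-brown tin box with a dark lid seam and white labels, 96 (x) by 68 (y) by 40 mm high, 0.15 to 0.31 kg; origin at the centre of its underside, z up. May be absent.
- block: Black charcoal soldering block, 100 (x) by 56 (y) by 32 mm high, about 0.16 kg; origin at the centre of its underside. Starts on the deck.
- tile: Fixed white ceramic tile, 160 (x) by 120 (y) by 8 mm thick, flat on the bench; origin at the centre of its underside.
- ringbox: Bystander: blue and grey ring box 58 x 58 x 52 mm, origin under its centre. Not a stock case; leave alone.
- fluxjar: Bystander: closed jar 60 mm across, 85 mm high, origin under its centre.
- hammer: Bystander: hammer 230 mm long, lying.
- graver: Bystander: screwdriver-like graver 170 mm long, lying.
- bowl_weight: Bystander: brass weight 64 mm across, 58 mm high, origin under its centre.
- dish: Bystander: white bowl 100 mm across, 40 mm high, origin under its centre.
Things that resemble listed ones, but are neither listed nor needed, are in the scene too. What is shaped like the block but purple or turquoise is not meant.

How it is judged:
On the way, in this order (a step that is already met when the one before it is completed fails the run):
1. the charcoal block rests in the middle of the tile and the notch faces the mark (x of block in the frame of tile between -0.036 and 0.036 m and y of block in the frame of tile between -0.036 and 0.036 m and angle between block's own z axis and vertical below 0.1 rad and height (world z) of block below 0.016 m and linear speed of block below 0.03 m/s and contact force between the fingers and block below 0.1 N and value of joint deck between -0.09 and 0.09 rad and velocity of joint deck between -0.05 and 0.05 rad/s), for 0.2 s.
2. all cases that are present stand released in one square column on the centre of the deck, the notch still facing the mark (horizontal distance between each of case0, case1, case2, case3, case4 and deck_center below 0.009 m and angle between the x axis of each of case0, case1, case2, case3, case4 and the x axis of deck_center, either way round below 0.12 rad and angle between each of case0, case1, case2, case3, case4's own z axis and vertical below 0.07 rad and height (world z) of each of case0, case1, case2, case3, case4 above 0.033 m and linear speed of each of case0, case1, case2, case3, case4 below 0.03 m/s and contact force between the fingers and case0 below 0.1 N and contact force between the fingers and case1 below 0.1 N and contact force between the fingers and case2 below 0.1 N and contact force between the fingers and case3 below 0.1 N and contact force between the fingers and case4 below 0.1 N and value of joint deck between -0.09 and 0.09 rad and velocity of joint deck between -0.05 and 0.05 rad/s), for 0.3 s.
3. the green button is pressed fully down while the column stands (all of step 2 and value of joint scan above 0.0045 m).
At the end, for the whole second after the job is handed in: Block flat on the tile, within 36 mm of its centre along each tile axis; notch within 0.09 rad of the mark; every case present upright, within 9 mm of the deck axis and 0.12 rad of the frame, released, at rest; button pressed (4.5 mm or more) with the column standing, and up again (all of step 2 and x of block in the frame of tile between -0.036 and 0.036 m and y of block in the frame of tile between -0.036 and 0.036 m and angle between block's own z axis and vertical below 0.1 rad and height (world z) of block below 0.016 m and linear speed of block below 0.03 m/s and contact force between the fingers and block below 0.1 N and value of joint scan below 0.0015 m); the robot touches nothing.
It fails at once if a bystander is pushed more than 50 mm or tipped over (distance of any of ringbox, fluxjar, hammer, graver, bowl_weight, dish from where it was at the start of the episode above 0.05 m or angle between any of ringbox, fluxjar, bowl_weight, dish's own z axis and vertical above 0.6 rad).
Of case0, case1, case2, case3, case4 only 4 to 5 are there at a start; the rules pass over those that are not, and their reading is None.
At some moment in a run one of case0, case1, case2, case3, case4, block may be knocked a few centimetres aside while the robot is not near it.
It also fails if it takes over 210 s, if anything falls off the work surface, if the arm or the gripper's body presses on something with over 40 N, if the wrist force passes 120 N, or if a joint passes its speed limit or range.

## Robot

A 7-joint arm with a two-finger parallel gripper is mounted at the origin on the work surface. World frame = base frame: x ahead of the robot, y to its left, z up, the work surface at z = 0. Lengths are in m, angles in rad, forces in N, time in s.
With the tool pointing down it reaches from about 0.4 to 0.85 m from the base axis. Payload 6.9 kg.
Tool frame: the origin (TCP) lies midway between the tips of the shut fingers; the grasp point (between the pads) lies 19 mm behind it (robot.pinch_z is the distance from the TCP to the grasp point, in m); z points along the fingers, y is the line along which they close (so a half turn about z gives the same grasp; the last joint's range is limited). The gripper opens to 85 mm and grips with 20 to 120 N. Pads are 22 mm wide; open, the fingers measure 114 mm over their backs; the gripper's body (76 mm by 85 mm) begins 54 mm behind the grasp point. The pads swing forward as they close: fully open they stand 13 mm farther back than shut.
Start: joints at [1.234, 0.507, -0.238, 1.5, 0.126, 1.149, -0.155], TCP at [0.267, -0.565, 0.231] pointing down, gripper open.
Joint ranges: [-3.08, 3.08], [-0.24, 2.05], [-1.43, 1.35], [0, 2.5], [-1.52, 4.66], [0.17, 1.96], [-2.89, 2.89]. Speed limits (rad/s): [2.39, 2.39, 3.14, 3.14, 3.14, 3.14, 3.14].

## Interface

Orientations are given as a unit quaternion [w, x, y, z].
In Python, from cell import robot, hand, planner, optics, sign_off gives the robot as it stands. Calls block until the motion is done:
- robot.move_to(position, orientation): joint-space move of the TCP to a pose.
- robot.servo_line(position, rot=None, speed=0.15, until_force=None): straight line of the TCP; rot=None keeps the orientation; speed is the mean speed in m/s. With until_force (N) it stops when the force on the tool has changed by that much, and returns True; else False.
- robot.move_j(angles): joint-space move.
- hand.move_gripper(opening, squeeze=None): opening from 0.0 (shut) to 1.0 (fully open); squeeze is the grip in N (None keeps the last); returns when the fingers have stopped.
- robot.hold(seconds).
- planner.inverse_kinematics(position, orientation): joint angles nearest the present ones, or None.
- optics.read_camera(name): name is "side" or "top"; returns a dict with "img" (420x560x3 uint8, red, green, blue), "K" (3x3 intrinsics, pixels), "dist" ([k1, k2, p1, p2, k3] as OpenCV has them; the pictures are not rectified), "R" (3x3) and "t" (3): a world point X has camera coordinates R X + t. Camera axes: x right, y down, z forward; pixel columns grow to the right and rows downward; lengths in m; the calibration is good to about 2 mm. A picture is of the moment at which its call begins. There is no depth.
A pose or a line that the arm cannot do raises robot.MotionError and nothing moves.
- sign_off(): hands the job in; it is judged then, once.
Readings, each from a call of its own:
- robot.get_clock(): time.
- robot.get_joint_pos(): joint angles.
- robot.get_joint_vel(): joint speeds.
- robot.get_effort(): joint torques, N m.
- robot.get_position(): TCP position.
- robot.get_ee_rot(): TCP orientation.
- robot.get_force(): force on the tool from outside, world axes, zero at the start.
- robot.get_torque(): the same for the moment, N m.
- robot.get_gripper_width(): opening from 0.0 (shut) to 1.0 (fully open).
- robot.get_finger_force(): force on a finger pad.
Only numpy, scipy, OpenCV 4.12 (cv2) and the standard library are available. Lean on these libraries where they do the work, as an engineer would, in place of code of your own. Each camera call takes 0.05 s, during which the arm holds its last target. There are 200 camera calls.

## Working session

There is one attempt and no reset: what is moved stays moved. The work goes in short steps, each a Python script; the robot and the scene stay as the last script left them, time stands still between calls to the robot, and variables do not carry over. Pictures are saved under pics/ and viewed, at most 14 in all, crops included, and the job is handed in when it is done.

```bash
ls; mkdir -p pics; python3 - <<'E'
from cell import robot, hand, planner, optics, sign_off
import cv2,numpy as np
for n in ("top","side"):
    d=optics.read_camera(n); cv2.imwrite(f"pics/{n}0.png",d["img"][:,:,::-1])
    print(n,d["K"],d["dist"],d["R"],d["t"],-d["R"].T@d["t"])
print(robot.get_clock(),robot.get_ee_rot(),robot.get_position())
E
```

```text
pics
top [[497.51646563   0.         284.30151456]
 [  0.         497.51646563 213.60474473]
 [  0.           0.           1.        ]] [-0.15775307  0.          0.          0.          0.        ] [[ 2.55861654e-02 -9.99663882e-01  4.17989349e-03]
 [-9.88110232e-01 -2.59241105e-02 -1.51545738e-01]
 [ 1.51603161e-01 -2.52721191e-04 -9.88441408e-01]] [0.03046742 0.5771102  1.92095063] [0.27824676 0.04590372 1.98607839]
side [[422.89908709   0.         271.17015418]
 [  0.         422.89908709 212.73786993]
 [  0.           0.           1.        ]] [0.01965414 0.         0.         0.         0.        ] [[ 0.99959383 -0.02625404  0.01108579]
 [-0.01008137 -0.68959796 -0.72412224]
 [ 0.02665587  0.72371636 -0.68958255]] [-0.57138033  0.08872294  1.24264053] [ 0.53891904 -0.85313717  0.92748367]
0.1 [-7.44482336e-04  9.75696484e-01  2.19125042e-01 -1.79049843e-04] [ 0.26698643 -0.56462742  0.23054541]
```

View pics/top0.png

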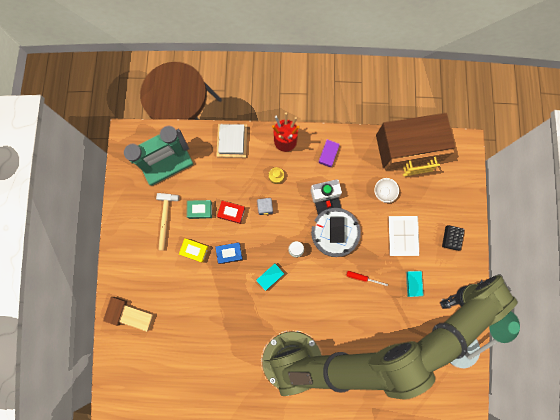

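View pics/side0.png

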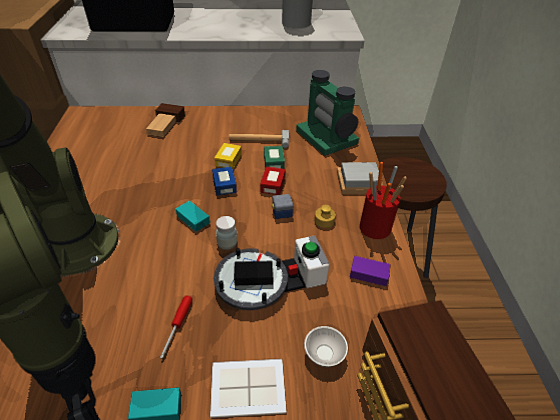

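Top view: cases green (199,209), red (231,212), yellow (194,250) and blue (229,253). No copper-brown case is visible; the brown thing at (130,313) is a brush-like wooden piece. The black block is on the deck (337,230). The tile (404,236) is the white one with a cross; the white pad at (232,140) has a wooden base. I'll enlarge to confirm.

```bash
cat > h.py <<'E'
from cell import robot, hand, planner, optics, sign_off
import cv2,numpy as np
from scipy.spatial.transform import Rotation as Ro
def cam(n): return optics.read_camera(n)
def px2w(d,uv,z):
    uv=np.asarray(uv,float).reshape(-1,1,2)
    n=cv2.undistortPoints(uv,d["K"],np.array(d["dist"]))[:,0]
    r=np.c_[n,np.ones(len(n))]@d["R"]; c=-d["R"].T@d["t"]
    return c+r*((z-c[2])/r[:,2])[:,None]
def w2px(d,X):
    return cv2.projectPoints(np.asarray(X,float).reshape(-1,3),cv2.Rodrigues(d["R"])[0],d["t"],d["K"],np.array(d["dist"]))[0][:,0]
def hsv(d): return cv2.cvtColor(d["img"],cv2.COLOR_RGB2HSV)
def quat(a):  # tool down, tool y axis along world angle a
    y=np.array([np.cos(a),np.sin(a),0]); z=np.array([0,0,-1.]); x=np.cross(y,z)
    q=Ro.from_matrix(np.c_[x,y,z]).as_quat(); return [q[3],q[0],q[1],q[2]]
E
python3 - <<'E'
from h import *
d=cam("top"); im=d["img"][:,:,::-1]
a=cv2.resize(im[175:275,170:290],(600,500),interpolation=cv2.INTER_CUBIC)[:, :]
b=cv2.resize(im[170:270,290:440],(750,500),interpolation=cv2.INTER_CUBIC)
cv2.imwrite("pics/c1.png",a);cv2.imwrite("pics/c2.png",b)
E
```

```text
(no output)
```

View pics/c1.png

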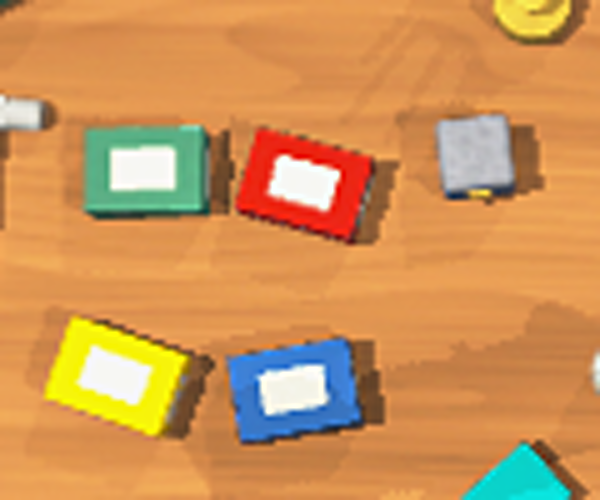

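View pics/c2.png

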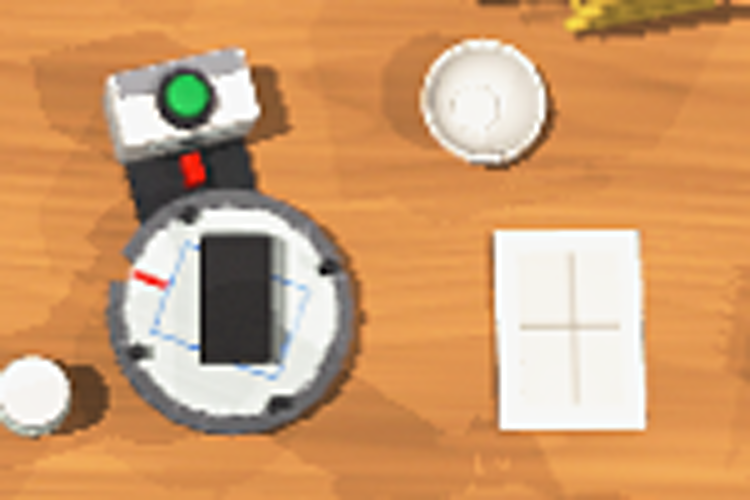

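Confirmed. In crop c1 the four cases are green, red, yellow and blue with white labels, and the grey cube is the ringbox. In c2 the black block is at about (337,230), the tile with a cross at (404,236), the red mark at about (329,204) and the red notch line at about (320,226). The lookalike blocks are turquoise and purple, so they are not meant. Now to measure.

```bash
cat >> h.py <<'E'
def big(mask,near=None,amin=40):
    cs=[c for c in cv2.findContours(mask.astype(np.uint8),cv2.RETR_EXTERNAL,cv2.CHAIN_APPROX_NONE)[0] if cv2.contourArea(c)>=amin]
    if near is not None: cs=[c for c in cs if abs(cv2.pointPolygonTest(c,near,True))<25 or cv2.pointPolygonTest(c,near,False)>0]
    return max(cs,key=cv2.contourArea) if cs else None
def rect(d,c,z):
    p=px2w(d,c[:,0].astype(float),z)[:,:2].astype(np.float32)
    (x,y),(w,h),a=cv2.minAreaRect(p*1000)
    a=np.radians(a)
    if h>w: w,h,a=h,w,a+np.pi/2
    return np.array([x,y])/1000,(round(w),round(h)),(a+np.pi/2)%np.pi-np.pi/2   # centre, size mm, angle of long axis
HUE=dict(blue=(100,120,120),green=(70,85,80),red=(0,6,150),yellow=(24,34,150))
SEED=dict(blue=(229,253),green=(199,209),red=(231,212),yellow=(194,250))
def casemask(d,n):
    H=hsv(d); lo,hi,s=HUE[n]; return (H[...,0]>=lo)&(H[...,0]<=hi)&(H[...,1]>=s)&(H[...,2]>60)
E
python3 - <<'E'
from h import *
d=cam("top");H=hsv(d);S,V=H[...,1].astype(int),H[...,2].astype(int)
for n,s in SEED.items():
    print(n,H[s[1]-6:s[1]+7:4,s[0]-9].tolist(),H[s[1],s[0]+8].tolist())
    c=big(casemask(d,n),s)
    if c is not None: print(n,rect(d,c,0.04),len(c))
sub=np.zeros(V.shape,bool);sub[195:265,308:365]=1
c=big((V<70)&sub,(337,230)); print("block",rect(d,c,0.07))
c=big((S<40)&(V>150)&(np.indices(V.shape)[1]>380)&(np.indices(V.shape)[1]<430),(404,236)); print("tile",rect(d,c,0.008))
m=(S<60)&(V>150)&sub; m[:,:]&=np.indices(V.shape)[0]>208
c=big(m,(337,232)); h=cv2.convexHull(c); p=px2w(d,h[:,0].astype(float),.038)[:,:2]; print("deck",cv2.fitEllipse((p*1000).astype(np.float32)))
red=((H[...,0]<8)|(H[...,0]>172))&(S>130)&(V>100)&sub
sub2=red.copy()
for c in cv2.findContours(red.astype(np.uint8),0,1)[0]: print("red",cv2.contourArea(c),c[:,0].mean(0),px2w(d,c[:,0].astype(float),.038)[:,:2].mean(0))
g=(H[...,0]>50)&(H[...,0]<75)&(S>120)&(V>60); g[:, :310]=0; g[:,345:]=0; g[:170]=0;g[215:]=0
c=big(g,(327,189)); p=px2w(d,c[:,0].astype(float),.095)[:,:2]; print("btn",cv2.minEnclosingCircle((p*1000).astype(np.float32)))
E
```

```text
blue [[106, 185, 214], [107, 185, 214], [107, 181, 199], [107, 180, 198]] [107, 181, 189]
blue (array([0.41638031, 0.26089227]), (94, 67), np.float64(-1.376779149138712)) 76
green [[74, 121, 175], [75, 122, 172], [75, 122, 173], [75, 119, 175]] [74, 122, 180]
green (array([0.58845776, 0.38455701]), (96, 69), np.float64(-1.5442191858607748)) 77
red [[3, 233, 235], [2, 235, 235], [3, 241, 236], [179, 216, 112]] [2, 230, 234]
red (array([0.57921069, 0.25901407]), (98, 71), np.float64(1.332350464910761)) 77
yellow [[30, 245, 247], [30, 255, 247], [30, 255, 247], [29, 252, 247]] [30, 245, 247]
yellow (array([0.42325143, 0.40233258]), (98, 67), np.float64(1.2646222836484107)) 75
block (array([ 0.51513867, -0.15908392]), (98, 51), np.float64(0.012281967355524781))
tile (array([ 0.50505243, -0.43798755]), (159, 119), np.float64(0.025823351912926285))
deck ((510.49029541015625, -159.55551147460938), (166.37066650390625, 171.7645721435547), 9.763648986816406)
red 3.0 [319.5 225.5] [ 0.53314479 -0.09485358]
red 18.5 [328.05882353 203.23529412] [ 0.62335631 -0.12765447]
btn ((670.9954833984375, -117.71435546875), 16.57994270324707)
```

Measured sizes match the given ones (cases about 96x68, block 98x51, tile 159x119). The button lies 166 mm from the deck axis against 168 nominal. Stand direction is about 0.262 rad and deck about +0.97 rad. Moving the block now.

```bash
cat >> h.py <<'E'
DECK=np.array([.5105,-.1596]); SD=0.262; TILE=np.array([.505,-.438])
def best(p,a):
    q0=np.array(robot.get_joint_pos()); o=[]
    for k in (0,np.pi):
        q=quat(a+k); j=planner.inverse_kinematics(list(p),q)
        if j is not None: o.append((abs(np.array(j)-q0).max()+2*max(0,abs(j[6])-2.2),k))
    return quat(a+min(o)[1])
def go(xy,z,a):
    p=[*xy,z]; q=best(p,a); robot.move_to(p,q); return q
def up(z,speed=.15):
    p=robot.get_position(); robot.servo_line([p[0],p[1],z],speed=speed)
def down(z,speed=.15,f=None):
    p=robot.get_position(); return robot.servo_line([p[0],p[1],z],speed=speed,until_force=f)
def pick(xy,base,a,hi,dz=0.0):   # a = angle of the long axis; grips across it
    hand.move_gripper(1.0); go(xy,hi,a+np.pi/2); down(base+dz+.05,.25)
    hit=down(base+dz,.1,15)
    hand.move_gripper(0.0,40); w=robot.get_gripper_width()
    print("picked hit",hit,"width",round(w*85,1),"z",robot.get_position()[2],"t",robot.get_clock()); return robot.get_position()[2]-base
def place(xy,base,a,hi,off,grip=1.0):
    up(hi,.25); go(xy,hi,a+np.pi/2); down(base+off+.03,.25); hit=down(base+off-.004,.04,4)
    print("placed hit",hit,robot.get_position(),robot.get_force())
    hand.move_gripper(grip); robot.hold(.15); up(hi,.25); print("t",robot.get_clock())
E
python3 - <<'E'
from h import *
print(hand.move_gripper(1.0),robot.get_position())
off=pick([.515,-.159],.038,.012,.22)
up(.22,.2); f=robot.get_force(); print(f,robot.get_gripper_width()*85)
place(TILE,.008,.026,.2,off)
d=cam("top"); cv2.imwrite("pics/s1.png",cv2.resize(d["img"][160:280,290:450,::-1],(640,480),interpolation=cv2.INTER_CUBIC))
E
```

```text
False [ 0.26718135 -0.56493972  0.23117959]
picked hit False width 55.1 z 0.03888622247886608 t 4.075
[ 0.16325385  0.37063647 -2.28867744] 55.09384662356971
placed hit True [ 0.50717124 -0.43520924  0.00883453] [-0.62640568  0.56166679  5.77984124]
t 9.4333
```

```bash
python3 - <<'E'
from h import *
th0=SD+.97+np.radians(225)
P=lambda th:DECK+.082*np.array([np.cos(th),np.sin(th)])
print(P(th0),P(th0-.97))
hand.move_gripper(.5)
q=go(P(th0),.2,th0+np.pi/2)
from scipy.spatial.transform import Rotation as Ro
k=0 if np.allclose(abs(np.dot(q,quat(th0+np.pi/2))),1,atol=1e-6) else np.pi
down(.09,.25); print(down(.046,.08,10),robot.get_position())
hand.move_gripper(0.0,20); print("w",robot.get_gripper_width()*85)
N=8
for i in range(1,N+1):
    th=th0-.97*i/N
    robot.servo_line([*P(th),.046],rot=quat(th+np.pi/2+k),speed=.06)
print(robot.get_position(),robot.get_force(),robot.get_gripper_width()*85)
hand.move_gripper(.5); up(.2,.25)
go([.5,-.38],.25,0); print(robot.get_clock())
d=cam("top"); cv2.imwrite("pics/s2.png",cv2.resize(d["img"][160:280,290:450,::-1],(640,480),interpolation=cv2.INTER_CUBIC))
E
```

```text
[ 0.54591606 -0.23355744] [ 0.46951425 -0.23062231]
False [ 0.54647099 -0.2344865   0.04590689]
w 10.949783968048445
[ 0.46846783 -0.23167002  0.04638353] [-3.87469147 -5.44972168  8.71758227] 11.034721488467472
17.3083
```

View pics/s2.png

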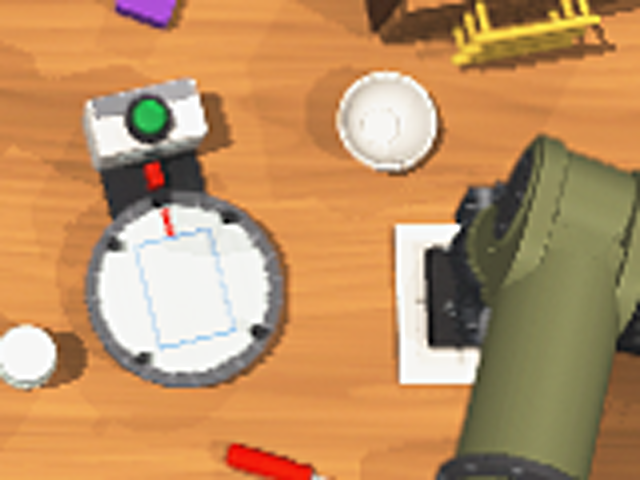

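The notch line (168,222 in the crop) now points at the red mark (154,176), and the blue frame is visible around (187,288). The arm partly hides the block on the tile. I'll move the arm aside and measure the frame, block and cases.

```bash
cat >> h.py <<'E'
def survey(d):
    H=hsv(d);S,V=H[...,1].astype(int),H[...,2].astype(int); r,c=np.indices(V.shape)
    sub=(r>205)&(r<262)&(c>308)&(c<365)
    m=(H[...,0]>95)&(H[...,0]<125)&(S>35)&(V>120)&sub
    pts=np.argwhere(m)[:,::-1].astype(np.float32)
    if len(pts)>20: print("frame",len(pts),rect(d,pts[:,None,:],.038))
    m=(S<60)&(V>150)&sub; k=big(m,(337,232))
    if k is not None:
        p=px2w(d,cv2.convexHull(k)[:,0].astype(float),.038)[:,:2]; print("disc",cv2.fitEllipse((p*1000).astype(np.float32)))
    red=((H[...,0]<8)|(H[...,0]>172))&(S>80)&(V>100)
    red&=(r>190)&(r<226)&(c>310)&(c<350)
    for k in cv2.findContours(red.astype(np.uint8),0,1)[0]:
        p=px2w(d,k[:,0].astype(float),.038)[:,:2].mean(0); v=p-DECK; print("red",p,np.hypot(*v),np.arctan2(v[1],v[0]))
    t=(c>385)&(c<425)&(r>205)&(r<265); k=big((V<75)&t,(404,236))
    if k is not None:
        print("block",rect(d,k,.04))
def case(d,n,z=.04,near=None):
    k=big(casemask(d,n),near or SEED[n]); return None if k is None else rect(d,k,z)
E
python3 - <<'E'
from h import *
robot.move_to([.48,.1,.3],quat(0)) 
d=cam("top"); survey(d)
for n in SEED: print(n,case(d,n))
d=cam("side"); H=hsv(d);r,c=np.indices(H.shape[:2])
m=(H[...,0]>95)&(H[...,0]<125)&(H[...,1]>50)&(H[...,2]>100)&(r>250)&(r<300)&(c>218)&(c<285)
pts=np.argwhere(m)[:,::-1].astype(np.float32); print("side frame",len(pts)); 
if len(pts)>20: print(rect(d,pts[:,None,:],.038))
E
```

```text
frame 86 (array([ 0.51035297, -0.15965225]), (108, 80), np.float64(0.25370905394738186))
disc ((511.7608947753906, -158.0830535888672), (164.00631713867188, 170.52883911132812), 64.31208801269531)
red [ 0.5763171  -0.14058163] 0.06850976997193446 0.28129585219720205
red [ 0.62250562 -0.12742994] 0.11653399243236708 0.2796896114344984
block (array([ 0.50774945, -0.43231067]), (97, 57), np.float64(-0.005336841666464309))
blue (array([0.41629514, 0.26070151]), (94, 68), np.float64(-1.3892999344246926))
green (array([0.58845667, 0.38459949]), (96, 69), np.float64(-1.5442148644657872))
red (array([0.57933453, 0.25910345]), (98, 71), np.float64(1.3363898144941384))
yellow (array([0.44210019, 0.42833807]), (98, 67), np.float64(1.2609144976207478))
side frame 40
(array([ 0.52022546, -0.13311491]), (127, 66), np.float64(-0.3247782207315062))
```

Frame centre (0.5104,-0.1597), angle 0.254. The block is 5 mm off the tile centre, which is fine. Yellow has been knocked about 3 cm to (0.442,0.428). Stacking now, starting with green.

```bash
cat > st.py <<'E'
from h import *
import sys
n,lvl=sys.argv[1],int(sys.argv[2]); dx=np.array([float(sys.argv[3]),float(sys.argv[4])]) if len(sys.argv)>4 else 0
d=cam("top"); r=case(d,n); print(n,r)
assert r and 88<r[1][0]<104 and 62<r[1][1]<76
base=.038+.04*lvl; hi=max(.2,base+.1)
off=pick(r[0],0.0,r[2],hi)
A=.258; 
place(np.array([.5104,-.1597])+dx,base,A,hi,off)
go([.45,.05],max(hi,.3),0); d=cam("top")
k=tuple(map(float,w2px(d,[.5104,-.1597,base+.04])[0])); print("on deck",case(d,n,base+.04,k)); 
E
python3 st.py green 0
```

```text
green (array([0.58845667, 0.38459949]), (96, 69), np.float64(-1.5442148644657872))
picked hit False width 67.4 z 0.000961021985562853 t 22.6833
placed hit True [ 0.51167452 -0.15787358  0.03864988] [-1.14307349 -0.80864359  5.38133072]
t 28.2833
on deck (array([ 0.51372809, -0.15476175]), (94, 69), np.float64(0.2716758372150059))
```

```bash
python3 - <<'E'
from h import *
d=cam("top");s=cam("side")
a=cv2.resize(d["img"][200:265,305:370,::-1],(400,400),interpolation=cv2.INTER_CUBIC)
b=cv2.resize(s["img"][225:315,205:295,::-1],(400,400),interpolation=cv2.INTER_CUBIC)
cv2.imwrite("pics/s3.png",np.hstack([a,b])); survey(d)
E
```

```text
frame 34 (array([ 0.50976984, -0.15977576]), (106, 80), np.float64(0.25399362935461367))
disc ((509.9864501953125, -157.6502227783203), (164.7306365966797, 172.78671264648438), 57.774269104003906)
red [ 0.57742165 -0.14099142] 0.0694606834089474 0.27121363883637467
red [ 0.62250562 -0.12742994] 0.11653399243236708 0.2796896114344984
block (array([ 0.50774945, -0.43231067]), (97, 57), np.float64(-0.005336841666464309))
```

View pics/s3.png

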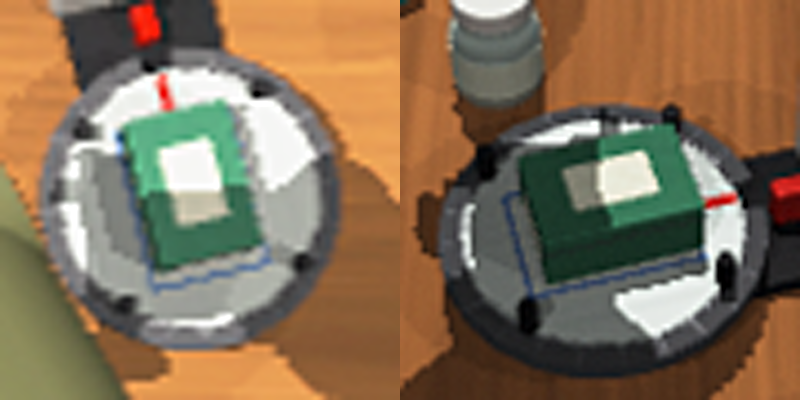

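In s3 the green case sits about 3–5 mm too far to +x and +y in the frame: the near and left gaps are larger in the side view. The camera numbers agree, so I'll regrasp and shift it by (-3.3,-4.9) mm.

```bash
python3 - <<'E'
from h import *
off=pick([.5117,-.1579],.038,.265,.2); p=robot.get_position(); print(p)
up(.06,.1)
t=np.array([.5117,-.1579])-[.0033,.0049]
robot.servo_line([*t,.06],rot=quat(.254+np.pi/2) if abs(np.dot(quat(.254+np.pi/2),robot.get_ee_rot()))>.7 else quat(.254-np.pi/2),speed=.05); robot.hold(.3); print(t,robot.get_position())
print(down(.036,.04,4),robot.get_position())
hand.move_gripper(1.0); robot.hold(.15); up(.2,.25)
go([.45,.05],.3,0); d=cam("top")
k=tuple(map(float,w2px(d,[.5104,-.1597,.078])[0])); print("on deck",case(d,"green",.078,k)); survey(d)
for n in ("blue","red","yellow"): print(n,case(d,n))
print(robot.get_clock())
E
```

```text
picked hit False width 67.2 z 0.03903861932622185 t 32.0917
[ 0.51358705 -0.15592318  0.03903862]
[ 0.5084 -0.1628] [ 0.50848959 -0.16264862  0.05994177]
True [ 0.50819557 -0.16263057  0.03883785]
on deck (array([ 0.50866943, -0.16064693]), (94, 69), np.float64(0.2576578726984535))
frame 52 (array([ 0.51010483, -0.15869974]), (108, 78), np.float64(0.25399362935461367))
disc ((511.71746826171875, -157.361572265625), (169.51963806152344, 172.84974670410156), 53.92160415649414)
red [ 0.57541443 -0.14145894] 0.06740163910259452 0.2725090197167558
red [ 0.62250562 -0.12742994] 0.11653399243236708 0.2796896114344984
block (array([ 0.50774945, -0.43231067]), (97, 57), np.float64(-0.005336841666464309))
blue (array([0.41629514, 0.26070151]), (94, 68), np.float64(-1.3892999344246926))
red (array([0.57903381, 0.25831387]), (100, 71), np.float64(1.3363898144941384))
yellow (array([0.44266272, 0.42891769]), (97, 67), np.float64(1.2593189978116817))
35.8833
```

Green now sits within 2 mm of the frame centre. I'll add settling before grasps and placements, plus the observed 2 mm camera-to-robot offset, then stack the rest.

```bash
python3 - <<'E'
s=open('h.py').read()
s=s.replace('down(base+dz+.05,.25)\n','down(base+dz+.05,.25); robot.servo_line([*xy,base+dz+.05],speed=.05); robot.hold(.2)\n')
s=s.replace('down(base+off+.03,.25); hit','down(base+off+.03,.25); robot.servo_line([*xy,base+off+.025],speed=.05); robot.hold(.3); hit')
open('h.py','w').write(s)
t=open('st.py').read()
t=t.replace('pick(r[0],','pick(r[0]-[.0005,.0025],').replace('place(np.array([.5104,-.1597])','place(np.array([.5095,-.1618])').replace('A=.258','A=.256')
open('st.py','w').write(t)
E
python3 st.py red 1
```

```text
red (array([0.57913989, 0.25828857]), (100, 71), np.float64(1.3363898144941384))
picked hit False width 66.9 z 0.0009649980989301261 t 39.325
placed hit True [ 0.50924297 -0.16187553  0.07881683] [-2.25475553  0.10230758  7.20926296]
t 44.6333
on deck (array([ 0.52139893, -0.15584523]), (117, 69), np.float64(0.2500706432661155))
```

The red mask merged with the red notch line (117 mm long), so I'll open the mask and re-measure.

```bash
sed -i 's/^    H=hsv(d); lo,hi,s=HUE\[n\]; return \(.*\)$/    H=hsv(d); lo,hi,s=HUE[n]; m=\1\n    return cv2.morphologyEx(m.astype(np.uint8),cv2.MORPH_OPEN,np.ones((5,5)) if n=="red" else np.ones((1,1)))/' h.py
python3 - <<'E'
from h import *
d=cam("top")
k=tuple(map(float,w2px(d,[.5104,-.1597,.118])[0])); print("on deck",case(d,"red",.118,k)); survey(d)
for n in ("blue","yellow"): print(n,case(d,n))
s=cam("side")
cv2.imwrite("pics/s4.png",np.hstack([cv2.resize(x["img"][a:a+90,b:b+90,::-1],(400,400),interpolation=cv2.INTER_CUBIC) for x,a,b in((d,185,295),(s,215,205))]))
E
```

```text
on deck (array([ 0.47585007, -0.16740355]), (65, 22), np.float64(-1.3500120499174622))
frame 37 (array([ 0.48846179, -0.14041794]), (126, 63), np.float64(0.8479575484581181))
disc ((538.633056640625, -195.12667846679688), (78.25774383544922, 139.4990692138672), 131.93919372558594)
red [ 0.5577214  -0.16028717] 0.04722640173743394 -0.014551102461371505
red [ 0.62250562 -0.12742994] 0.11653399243236708 0.2796896114344984
block (array([ 0.50774945, -0.43231067]), (97, 57), np.float64(-0.005336841666464309))
blue (array([0.41629514, 0.26070151]), (94, 68), np.float64(-1.3892999344246926))
yellow (array([0.44187708, 0.42765671]), (100, 67), np.float64(1.251309940307432))
```

View pics/s4.png

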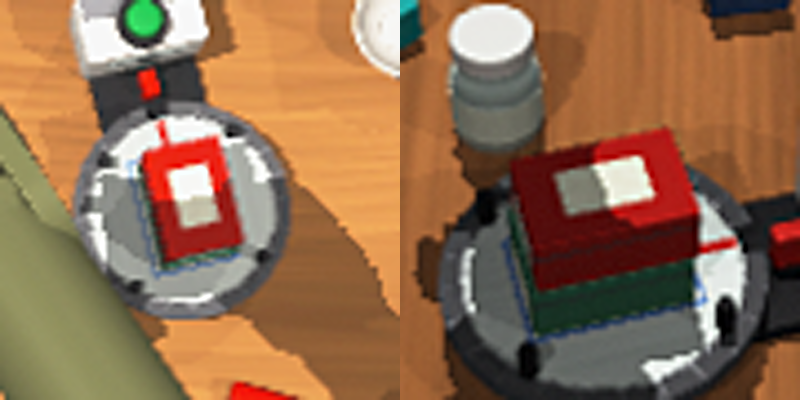

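In s4 red is stacked squarely on green, with edges flush in the side view at (690,200-290). I'll confirm numerically with a mask that tolerates shadow, then carry on.

```bash
cat >> h.py <<'E'
_cm=casemask
def casemask(d,n):
    if n!="red": return _cm(d,n)
    H=hsv(d); m=((H[...,0]<=6)|(H[...,0]>=174))&(H[...,1]>=150)&(H[...,2]>60)
    cs=cv2.findContours(m.astype(np.uint8),0,1)[0]; f=cv2.drawContours(np.zeros(m.shape,np.uint8),cs,-1,1,-1)
    return cv2.morphologyEx(f,cv2.MORPH_OPEN,np.ones((7,7)))
E
python3 - <<'E'
from h import *
d=cam("top"); k=tuple(map(float,w2px(d,[.5104,-.1597,.118])[0])); print("on deck",case(d,"red",.118,k))
E
python3 st.py blue 2
```

```text
on deck (array([ 0.51099957, -0.15765923]), (94, 68), np.float64(0.2052262895262733))
blue (array([0.41629514, 0.26070151]), (94, 68), np.float64(-1.3892999344246926))
picked hit False width 67.4 z 0.0008991152157291245 t 49.2
placed hit True [ 0.50925869 -0.16181777  0.11881353] [-3.47736112 -0.23331699  7.70428965]
t 54.425
on deck (array([ 0.50939081, -0.15949762]), (94, 69), np.float64(0.268049776943295))
```

Red is within 3 mm and blue within 1 mm of the axis. Yellow next.

```bash
python3 st.py yellow 3; python3 - <<'E'
from h import *
d=cam("top");s=cam("side")
cv2.imwrite("pics/s5.png",np.hstack([cv2.resize(x["img"][a:a+130,b:b+130,::-1],(400,400),interpolation=cv2.INTER_CUBIC) for x,a,b in((d,150,280),(s,180,190))]))
H=hsv(d); print(((H[...,0]>8)&(H[...,0]<20)&(H[...,1]>150))[0,0])
c=big((H[...,0]>50)&(H[...,0]<75)&(H[...,1]>120)&(np.indices(H.shape[:2])[1]>310)&(np.indices(H.shape[:2])[1]<345)&(np.indices(H.shape[:2])[0]<215),(327,189))
print("btn",cv2.minEnclosingCircle((px2w(d,c[:,0].astype(float),.095)[:,:2]*1000).astype(np.float32)))
E
```

```text
yellow (array([0.44202063, 0.42765442]), (100, 68), np.float64(1.2497081820698037))
picked hit False width 67.1 z 0.0008781558372128843 t 59.4667
placed hit True [ 0.50938492 -0.16169199  0.15875517] [-1.44748236  0.10685667  7.33656599]
t 65.3833
on deck (array([ 0.53575165, -0.15286624]), (70, 44), np.float64(-1.2988262935032209))
False
btn ((670.9954833984375, -117.71435546875), 16.57994270324707)
```

View pics/s5.png

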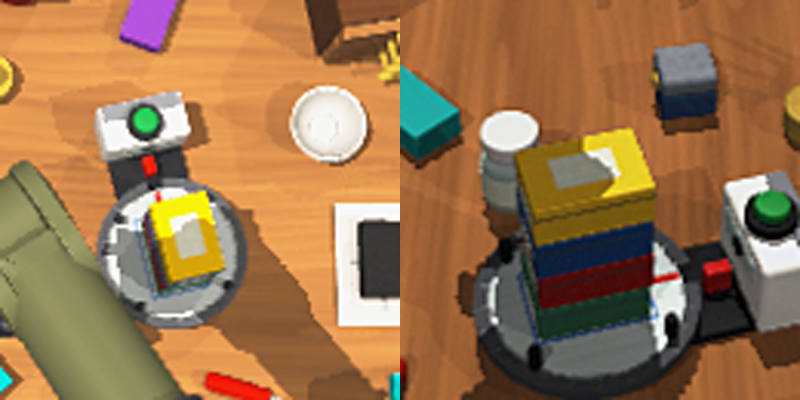

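The four-case column looks square in both views and the notch line points at the mark. Before pressing I'll check the whole scene, including what the arm hid at the start, for a copper case, and measure yellow with the shadow included.

```bash
python3 - <<'E'
from h import *
d=cam("top"); cv2.imwrite("pics/s6.png",d["img"][:,:,::-1]); survey(d)
HUE["yellow"]=(20,34,150)
k=tuple(map(float,w2px(d,[.5104,-.1597,.198])[0])); print("yellow",case(d,"yellow",.198,k))
E
```

```text
frame 42 (array([ 0.52148303, -0.16682278]), (126, 100), np.float64(0.25399362935461367))
disc ((477.83856201171875, -147.27804565429688), (98.72071075439453, 144.78692626953125), 161.12913513183594)
red [ 0.54187893 -0.12445008] 0.04711850966749192 0.8420195797494353
red [ 0.58352161 -0.13983678] 0.0756487978115248 0.2643165838890217
red [ 0.62250562 -0.12742994] 0.11653399243236708 0.2796896114344984
block (array([ 0.50774945, -0.43231067]), (97, 57), np.float64(-0.005336841666464309))
yellow (array([ 0.51045688, -0.15886122]), (96, 73), np.float64(0.26809368581176773))
```

View pics/s6.png

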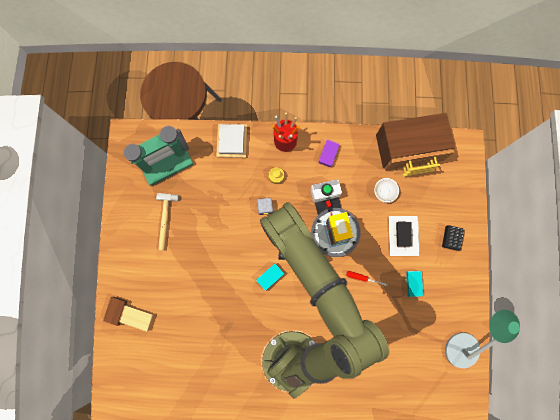

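No copper case anywhere, so four cases it is. Yellow is within 1 mm of the axis. Now I'll hover over the button and check arm clearance to the column.

```bash
python3 - <<'E'
from h import *
hand.move_gripper(0.0)
go([.671,-.119],.33,SD+np.pi/2); down(.15,.15); print(robot.get_position(),robot.get_joint_pos())
s=cam("side"); cv2.imwrite("pics/s7.png",cv2.resize(s["img"][60:330,100:400,::-1],(600,540)))
E
```

```text
[ 0.67116127 -0.11768173  0.15109268] [ 0.48110228  0.71574058 -0.64120711  1.44296353  0.44912303  1.12977926
 -1.54282801]
```

View pics/s7.png

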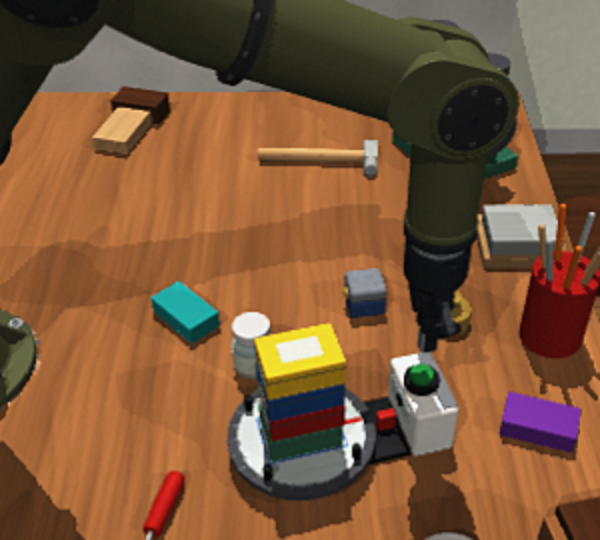

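The forearm passes well above the column and the fingers at (430,340) are over the green button (422,378). Pressing.

```bash
python3 - <<'E'
from h import *
robot.hold(.2); hit=down(.105,.08,3); print(hit,robot.get_position())
if not hit: hit=down(.075,.02,3); print("touch",hit,robot.get_position()[2])
z0=robot.get_position()[2]
hit=down(z0-.012,.015,18); print("bottom",hit,z0,robot.get_position(),robot.get_force()); robot.hold(.3)
up(.3,.15); go([.45,.1],.33,0); robot.hold(.5)
d=cam("top");s=cam("side"); print(robot.get_clock()); survey(d)
HUE["yellow"]=(20,34,150); print(case(d,"yellow",.198,tuple(map(float,w2px(d,[.5104,-.1597,.198])[0]))))
cv2.imwrite("pics/s8.png",np.hstack([cv2.resize(x["img"][a:a+130,b:b+130,::-1],(400,400),interpolation=cv2.INTER_CUBIC) for x,a,b in((d,150,300),(s,180,190))]))
E
```

```text
True [ 0.66991779 -0.11791317  0.10275685]
bottom True 0.10275684698887641 [ 0.6699867  -0.11790838  0.10117723] [-1.06435168  0.20642577  6.80429197]
74.5083
frame 46 (array([ 0.52148303, -0.16682278]), (126, 100), np.float64(0.25399362935461367))
disc ((489.1672058105469, -150.87278747558594), (119.85647583007812, 143.02606201171875), 149.60914611816406)
red [ 0.54387401 -0.12442394] 0.04848896180808196 0.8116801299247508
red [ 0.58352161 -0.13983678] 0.0756487978115248 0.2643165838890217
red [ 0.62250562 -0.12742994] 0.11653399243236708 0.2796896114344984
block (array([ 0.50774945, -0.43231067]), (97, 57), np.float64(-0.005336841666464309))
(array([ 0.51048572, -0.15908531]), (96, 73), np.float64(0.2694469711196914))
```

View pics/s8.png

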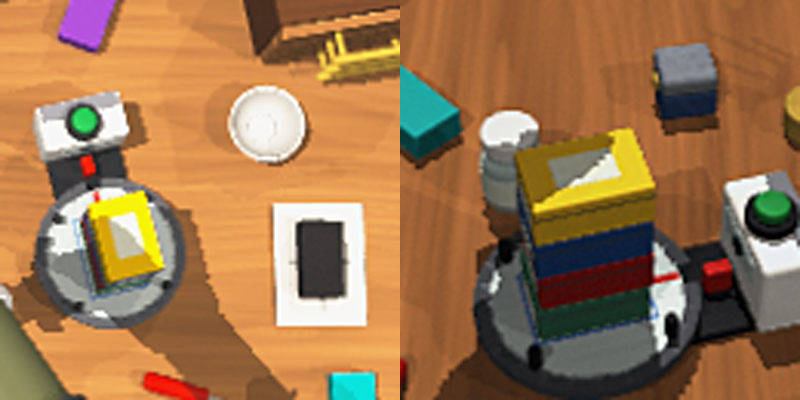

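The first press was cut short: it stopped after 1.6 mm at 6.8 N, so it may not have bottomed out. I'll press again in small steps until the steady force shows the stop.

```bash
python3 - <<'E'
from h import *
go([.671,-.119],.33,SD+np.pi/2); down(.125,.15); robot.servo_line([.6705,-.1185,.115],speed=.03); robot.hold(.4)
f0=robot.get_force()[2]
z=.112
while z>.085:
    p=[.6705,-.1185,z]; robot.servo_line(p,speed=.02); robot.hold(.15)
    f=robot.get_force()[2]-f0; print(round(z,4),round(robot.get_position()[2],4),round(f,1))
    if f>18: break
    z-=.0015
up(.3,.15); go([.45,.1],.33,0); robot.hold(.5); print(robot.get_clock())
d=cam("top"); survey(d); HUE["yellow"]=(20,34,150); print(case(d,"yellow",.198,tuple(map(float,w2px(d,[.5104,-.1597,.198])[0]))))
E
```

```text
0.112 0.112 1.2
0.1105 0.1105 -0.2
0.109 0.109 0.7
0.1075 0.1075 0.0
0.106 0.1062 1.9
0.1045 0.1046 4.0
0.103 0.1031 4.2
0.1015 0.1016 3.6
0.1 0.1011 11.6
0.0985 0.1009 19.5
85.325
frame 46 (array([ 0.52148303, -0.16682278]), (126, 100), np.float64(0.25399362935461367))
disc ((489.1672058105469, -150.87278747558594), (119.85647583007812, 143.02606201171875), 149.60914611816406)
red [ 0.54387401 -0.12442394] 0.04848896180808196 0.8116801299247508
red [ 0.58352161 -0.13983678] 0.0756487978115248 0.2643165838890217
red [ 0.62250562 -0.12742994] 0.11653399243236708 0.2796896114344984
block (array([ 0.50774945, -0.43231067]), (97, 57), np.float64(-0.005336841666464309))
(array([ 0.51048572, -0.15908531]), (96, 73), np.float64(0.2694469711196914))
```

The button touched at about z 0.107 and bottomed at 0.101 with 19.5 N steady, so it was fully pressed. The column and block are unchanged. Handing in.

```bash
python3 -c "
from h import *
print(sign_off())"
```

```text
the job is handed in; nothing more can be done
None
```

The job is handed in and no verdict came back: the block is on the tile, the notch faces the mark, the four cases present are stacked on the frame (no copper-brown one was on the bench), and the button was pressed fully down and released.

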